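# Run a rail trolley up to the gauge stand

### The job

Push the loaded trolley along its rails up to the dial-gauge stand, brake it, and leave it standing still with the brass pointer on its deck opposite the needle of the stand; then let go and stay clear of it. Handle it gently and only by the sprung rubber buffers at its two ends, never by the deck or the casting clamped on it, do not let it run into the stop block at the end of the track, and leave everything else on the bench where it lies.

Things in the scene. Friction and masses are not known exactly. Their poses are not given: they have to be found in the camera images.
- track: Fixed straight track on the bench, 920 mm long: two small steel rails 90 mm apart on sleepers 150 mm wide. Origin on the bench top, midway along the centreline. Its y axis is the way the trolley must go (towards the stop block); its x axis points across, away from the robot, to the gauge's side. Rail heads are 22 mm above the bench.
- trolley (a joint): Travel (m) of the trolley along the track's y axis: its middle stands at y = value - 0.270 on the track. 0 to 0.565, where the relaxed front buffer meets the stop block. It rolls very freely and coasts for seconds: resistance about 0.7 N per m/s plus 0.015 N. Total mass nominally 5.1 kg, but castings differ: 4.1 to 6.7 kg. The wheels cannot leave the rails.
- pointer (a point): Tip of the small brass pointer at the middle of the deck plate's far edge, 80 mm across (track x) from the track's centreline, 84 mm above the bench; same y along the track as the trolley's middle.
- rear_buffer_tip (a point): Outermost line, at mid width, of the rear buffer (end away from the stop block), 48 mm above the bench; relaxed, 135 mm behind the trolley's middle. A level rubber-faced bar 110 mm wide, nose rounded to 22 mm radius (26 to 70 mm above the bench), sticking out 40 mm from under the deck. It slides in up to 36 mm on a soft spring, 60 N/m, almost undamped; the bar weighs 0.15 kg.
- front_buffer_tip (a point): The same on the front buffer, the end towards the stop block: relaxed, 135 mm ahead of the trolley's middle. Size, height and spring (60 N/m, 36 mm) as the rear one. The trolley bounces off a finger that is held still against it.
- stop_face (a point): Middle of the stop block's rubber face, 47 mm above the bench, at y = 0.430 on the track. The block is 130 mm wide and its top is 64 mm above the bench. (At the other end only low clips, 31 mm high, at y = -0.448 on the track, keep the trolley on.)
- needle (a point): Tip of the dial gauge's needle, which marks the place: 84 mm above the bench, 88 mm across from the track's centreline. The gauge stand is fixed, on the track's far side: base 50 mm wide, column 180 mm high and 150 mm across from the centreline.
- deck: Grey deck plate with the clamped casting and the frame below, fixed to the trolley; not to be touched. Origin at the trolley's middle at rail-head height, axes as the track's. Plate 190 mm long, 130 mm wide, top 87 mm above the bench; the casting (axle-box cover with round boss, and its clamps) takes the middle 90 mm of the length and reaches 121 mm above the bench.
- hammer: Hammer lying beyond the track; leave alone. Origin under its middle.
- wrench: Open-ended wrench lying on the robot's side of the track; leave alone.
- screwdriver: Screwdriver lying on the robot's side of the track; leave alone.
- paint_can: Plain steel can, 74 mm across and 100 mm high, beyond the track; leave alone. Origin under its middle.
- screw_jar: Glass jar, 60 mm across and 80 mm high, beyond the track; leave alone. Origin under its middle.
- wire_brush: Wire brush with a wooden back, 110 x 26 x 40 mm, beyond the track; leave alone.
- grinding_disc: Flat grinding disc, 114 mm across and 6 mm thick, on the robot's side; leave alone.
- brake_block: Cast brake block, 50 x 120 x 50 mm, on the robot's side; leave alone.
Mind the look-alikes: they are no part of the job. There is more than one size of the part that bears needle; the job needs the largest.

How it is judged (in metres and radians):
On the way:
1. the trolley stands still, untouched, with its pointer opposite the needle (y of pointer in the frame of needle between -0.012 and 0.012 m and velocity of joint trolley between -0.008 and 0.008 m/s and contact force between the arm and rear_buffer below 0.05 N and contact force between the arm and front_buffer below 0.05 N), for 2 s.
At the end, for the whole second after the job is handed in: The trolley stands still (under 8 mm/s) with its pointer within 12 mm along the track of the gauge needle, nothing touching it, first for 2 s and then through the second after the program ends (y of pointer in the frame of needle between -0.012 and 0.012 m and velocity of joint trolley between -0.008 and 0.008 m/s).
It fails at once if the front buffer runs into the stop block (y of front_buffer_tip in the frame of track above 0.427 m).
It fails at once if the deck, its frame or the casting is touched (contact force between deck and anything else above 1 N).
It fails at once if a buffer is struck or jammed hard (contact force between the arm and rear_buffer above 18 N or contact force between the arm and front_buffer above 18 N).
It fails at once if something else lying on the bench is disturbed (distance of any of hammer, wrench, screwdriver, paint_can, screw_jar, wire_brush, grinding_disc, brake_block from where it was at the start of the episode above 0.03 m).
It also fails if it takes over 35 s, if anything falls off the work surface, if the arm or the gripper's body presses on something with over 40 N, if the wrist force passes 120 N, or if a joint passes its speed limit or range.

### The arm

A 6-joint arm with a two-finger parallel gripper is mounted at the origin on the work surface. World frame = base frame: x ahead of the robot, y to its left, z up, the work surface at z = 0. Lengths are in mm, angles in rad, forces in N, time in s.
With the tool pointing down it reaches from about 375 to 925 mm from the base axis. Payload 5.7 kg.
Tool frame: the origin (TCP) lies between the finger pads; the fingertips stand 8 mm ahead of it and the grasp point (between the pads) lies 11 mm behind it (arm.finger_overhang is the distance from the TCP to the fingertips, in mm); z points along the fingers, y is the line along which they close (so a half turn about z gives the same grasp; the last joint's range is limited). The gripper opens to 85 mm and grips with 20 to 120 N. Pads are 22 mm wide; open, the fingers measure 114 mm over their backs; the gripper's body (76 mm by 85 mm) begins 54 mm behind the grasp point. The pads swing forward as they close: fully open they stand 13 mm farther back than shut.
Start: joints at [1.177, 0.359, 1.51, -0, 1.272, -0.115], TCP at [165.115, 576.803, 239.267] pointing down, gripper open.
Joint ranges: [-2.97, 2.97], [-1.01, 2.36], [0.21, 2.38], [-0.96, 4.11], [0.2, 2.71], [-2.98, 2.98]. Speed limits (rad/s): [2.39, 2.39, 3.14, 3.14, 3.14, 3.14].

### API

Orientations are given as a unit quaternion [x, y, z, w].
In Python, from station import arm gives the robot as it stands.
- The arm moves only by the tool step_arm, never from a script. Its argument "steps" is text: rows parted by semicolons, each of 5 numbers parted by spaces: the shift along the tool's x, y, z scaled (see below), then the turn about the tool's z scaled (see below), then the opening, from 0 (shut) to 1 (fully open). A call has 1 to 5 rows; each row shifts and turns the commanded pose from where the row before left it, along the tool's axes as they then stand; what a row does not reach is not made up. The controller multiplies each number of a shift by 0.1 m and each number of a turn by pi rad. A row lasts 1/12 s, in which the tool goes at most 41.7 mm and 7.16 degrees, less where a joint would pass 70% of its speed; a pose out of reach is approached as far as the arm can. A call with a number of a shift or a turn outside -1 to 1 is refused whole. A call with a gripper value outside its range is refused whole. The fingers move at their own pace and stop on an object; "grip_force" is the grip in N (left out, the last holds). Time passes only in rows, so rows that do not move let the fingers close. It gives the time, the measured TCP pose, the force, the opening and the grip force at its end, in the units of the state.
- arm.read_state(): the state, without advancing time (a new reading comes with each control period).
- arm.camera(name): name is "scene" or "top"; returns a dict with "color" (400x640x3 uint8, blue, green, red), "z_map" (400x640 float32, mm along the optical axis (not along the pixel's ray), 0 where there is no reading), "fov_y" (degrees; the focal length in pixels is half the picture's height over the tangent of half this angle, whatever the lens; pixels are square), "cx", "cy" (the principal point, pixels), "R" (3x3) and "t" (3): a world point X has camera coordinates R X + t. Camera axes: x right, y down, z forward; pixel columns grow to the right and rows downward; lengths in mm; the calibration is good to about 2 mm. A picture is of the moment at which its call begins.
- arm.job_done(): hands the job in; it is judged then, once.
The state is a dict: "time_s": time; "joint_positions": joint angles; "joint_vel": joint speeds; "joint_efforts": joint torques, N m; "tcp_pos": TCP position; "ee_rot": TCP orientation; "wrist_force": force on the tool from outside, world axes, zero at the start; "torque": the same for the moment, N m; "gripper_width": finger opening in mm; "gripper_force": force on a finger pad.
Only numpy, scipy, OpenCV 4.12 (cv2) and the standard library are available. Lean on these libraries where they do the work, as an engineer would, in place of code of your own. Each camera call takes 0.05 s, during which the arm holds its last target. There are 200 camera calls.

## Working session

There is one attempt and no reset: what is moved stays moved. The work goes in short steps, Python scripts to look and compute and a tool call to move; the robot and the scene stay as the last step left them, time stands still between calls to the robot, and variables do not carry over. Pictures are saved under pics/ and viewed, at most 10 in all, crops included, and the job is handed in when it is done.

Besides the shell and the picture viewer there is one more tool, called after ">>>" as a command line: name --argument value ..., lists and objects as JSON in quotes. step_arm: Moves the arm, as the interface text tells. Shifts and turns lie within -1 to 1; 1 stands for 0.1 m of shift or pi rad of turn. Its arguments: {"type":"object","properties":{"steps":{"type":"string"},"grip_force":{"type":"number"}},"required":["steps"]}

```bash
mkdir -p pics
cat > h.py <<'E'
import numpy as np, cv2
from station import arm
def snap(n,name=None):
    c=arm.camera(n)
    if name: cv2.imwrite('pics/'+name,c['color'])
    return c
def f(c): return 200/np.tan(np.radians(c['fov_y'])/2)
def ray(c,u,v,z):  # intersect pixel ray with height z
    R=np.array(c['R']);t=np.array(c['t']);C=-R.T@t
    d=R.T@np.array([(u-c['cx'])/f(c),(v-c['cy'])/f(c),1]); return C+d*(z-C[2])/d[2]
def dep(c,u,v):
    R=np.array(c['R']);t=np.array(c['t']);z=float(c['z_map'][int(round(v)),int(round(u))])
    return R.T@(np.array([(u-c['cx'])/f(c),(v-c['cy'])/f(c),1])*z-t)
def proj(c,X):
    p=np.array(c['R'])@np.array(X)+np.array(c['t']); return p[:2]/p[2]*f(c)+[c['cx'],c['cy']]
E
python3 - <<'E'
from h import *
import pickle
for n in('top','scene'):
    c=snap(n,n+'0.png'); pickle.dump(c,open(n+'0.pkl','wb')); print(n,c['fov_y'],c['cx'],c['cy'],np.array(c['R']).round(3).tolist(),c['t'])
print(arm.read_state())
E
```

```text
top 53.52653629315293 316.51960904169164 205.05535914032458 [[0.003, -1.0, -0.021], [-0.985, 0.001, -0.173], [0.173, 0.021, -0.985]] [  36.15916171  589.88288719 1233.64704592]
scene 51.52785458993551 318.9572108059782 193.05832336075136 [[-0.727, 0.687, 0.009], [0.579, 0.619, -0.53], [-0.369, -0.38, -0.848]] [ 403.96645575 -297.78966815 1577.05999739]
{'time_s': 0.1, 'joint_positions': array([ 1.17689558e+00,  3.59445668e-01,  1.51131113e+00, -1.39416820e-05,
        1.27252331e+00, -1.15087107e-01]), 'joint_vel': array([-7.13099478e-05, -2.16869964e-03, -3.87931406e-04, -1.42242066e-03,
       -1.17117134e-03, -5.71155271e-04]), 'joint_efforts': array([-1.03421902e-03, -5.28646660e+01, -2.79351336e+01, -3.02523131e-04,
        4.92253632e-03,  4.84214482e-06]), 'tcp_pos': array([164.90227394, 576.27115556, 238.5350627 ]), 'ee_rot': array([ 1.38953628e-01,  9.90298529e-01, -8.18229709e-04, -2.05966665e-04]), 'wrist_force': array([ 0.5623845 , -0.19559092,  0.39248775]), 'torque': array([0.00170064, 0.06900884, 0.0467962 ]), 'gripper_force': 0.0, 'gripper_width': 85.19997832382029}
```

View pics/top0.png

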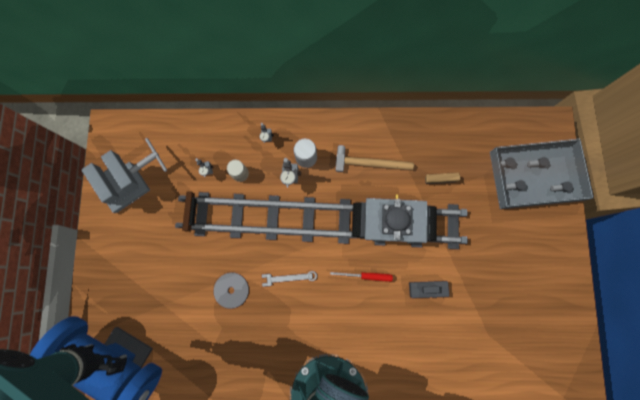

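View pics/scene0.png

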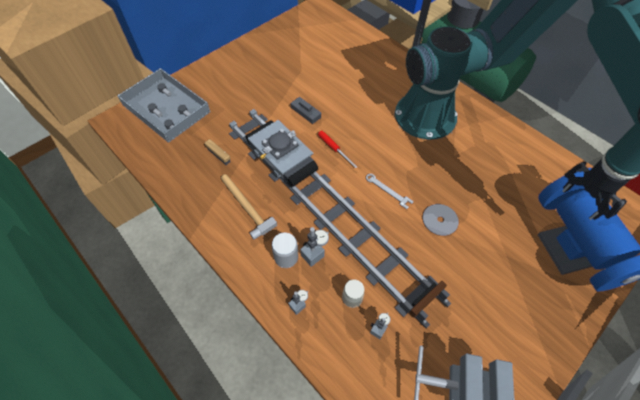

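Top view: stop block at (188,212), trolley at (398,220), pointer at (397,196). The gauge look-alikes are at (203,168), (265,132) and (289,175). The one at (289,175) looks largest. Next is a close crop to check it.

Run:
```python
from h import *
import pickle
T=pickle.load(open('top0.pkl','rb'));S=pickle.load(open('scene0.pkl','rb'))
a=cv2.resize(T['color'][115:255,170:310],(560,560),interpolation=cv2.INTER_CUBIC)
cv2.imwrite('pics/c1.png',a)
a=cv2.resize(S['color'][210:350,270:410],(560,560),interpolation=cv2.INTER_CUBIC)
cv2.imwrite('pics/c2.png',a)
a=cv2.resize(T['color'][175:255,340:480],(800,457),interpolation=cv2.INTER_CUBIC)
cv2.imwrite('pics/c3.png',a)
```

```text
(no output)
```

View pics/c1.png

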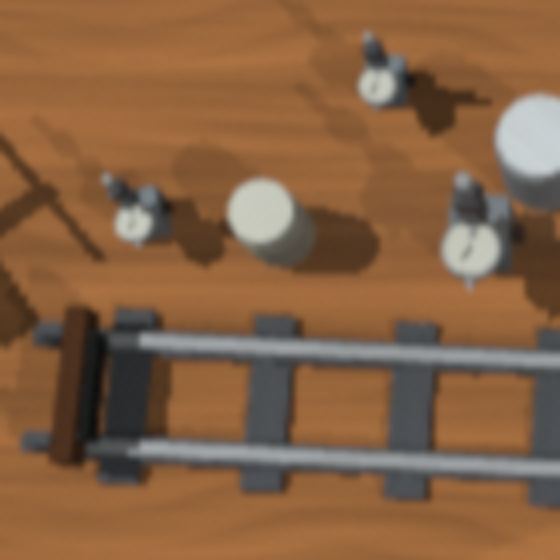

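View pics/c2.png

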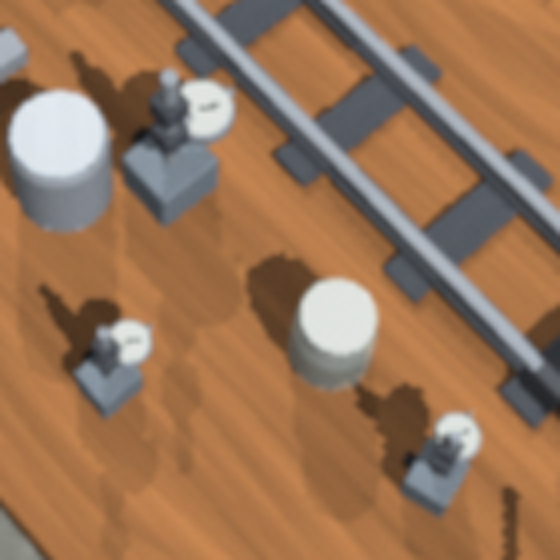

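View pics/c3.png

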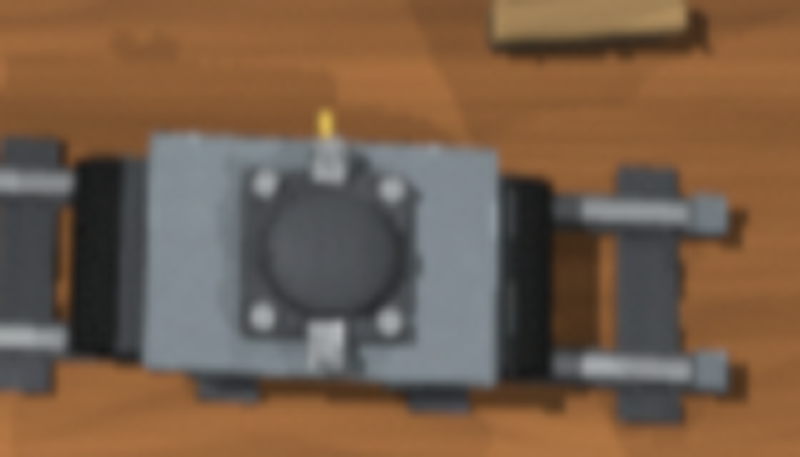

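The gauge at (289,175) has the largest dial and base. Its needle tip is at about (287.4,186.4), and the pointer tip is at about (396.6,194).

```bash
cat >> h.py <<'E'
def c1(u,v): return 170+(u+.5)/4-.5,115+(v+.5)/4-.5
def c3(u,v): return 340+(u+.5)/5.714-.5,175+(v+.5)/5.714-.5
E
python3 - <<'E'
from h import *
import pickle
T=pickle.load(open('top0.pkl','rb'))
far=[ray(T,*c1(140,340),22),ray(T,*c1(555,360),22),ray(T,*c3(690,213),22)]
near=[ray(T,*c1(140,448),22),ray(T,*c1(555,466),22),ray(T,*c3(690,370),22)]
for p in far+near: print(p.round(1))
A=np.polyfit([p[1] for p in far],[p[0] for p in far],1);B=np.polyfit([p[1] for p in near],[p[0] for p in near],1)
print(A,B)
s=(A[0]+B[0])/2; d=np.array([s,1,0]);d/=np.linalg.norm(d); n=np.array([d[1],-d[0],0]); o=np.array([(A[1]+B[1])/2,0,0])
print('dir',d,'th',np.arctan(s))
for nm,p in dict(needle=ray(T,*c1(471,287),84),pointer=ray(T,*c3(326,110),84),rear=ray(T,*c3(550,270),55),front=ray(T,*c3(75,250),55),stopL=ray(T,*c1(97,310),64),stopR=ray(T,*c1(82,462),64),clip=ray(T,*c3(727,215),31),colm=ray(T,*c1(463,178),180)).items():
    print(nm,p.round(1),'across',((p-o)@n).round(1),'along',((p-o)@d).round(1))
for nm,(u,v) in dict(hammer=(341,158),brush=(443,179),bb=(430,290),sd=(362,276),can=(305,147)).items():
    p=ray(T,u,v,20);print(nm,p.round(0),((p-o)@n).round(),((p-o)@d).round())
E
```

```text
[613.8 411.9  22. ]
[596.6  64.4  22. ]
[ 572. -435.   22.]
[523.  407.1  22. ]
[508.3  63.9  22. ]
[ 481.8 -429.6   22. ]
[4.93881161e-02 5.93455169e+02] [4.95648977e-02 5.03658271e+02]
dir [0.04941606 0.99877828 0.        ] th 0.049436194540821814
needle [644.8 129.2  84. ] across 89.7 along 133.8
pointer [ 620.  -217.2   84. ] across 82.1 along -213.4
rear [ 534.6 -344.1   55. ] across 3.1 along -344.4
front [545.9 -79.6  55. ] across 1.3 along -79.6
stopL [630.7 435.3  64. ] across 60.5 along 438.8
stopR [506.7 440.3  64. ] across -63.6 along 437.7
clip [ 569.4 -452.8   31. ] across 43.2 along -451.2
colm [706.3 127.2 180. ] across 151.3 along 134.9
hammer [757. -45.  20.] 211.0 -35.0
brush [ 683. -385.   20.] 154.0 -378.0
bb [ 321. -325.   20.] -212.0 -336.0
sd [ 364. -109.   20.] -179.0 -118.0
can [797.  77.  20.] 244.0 89.0
```

>>> step_arm --steps "0 0 0 -0.0365 0; 0 0 0 -0.0365 0; -0.35 -0.2 0 0 0; -0.35 -0.2 0 0 0; -0.35 -0.2 0 0 0"

```text
time_s: 0.52
tcp_pos: [267.3, 510.9, 238.8]
ee_rot: [0.024, 1.0, -0.0, -0.0]
wrist_force: [-0.4, 0.4, 0.3]
gripper_width: 25.9
gripper_force: 0.0
```

>>> step_arm --steps "-0.35 -0.2 0 0 0; -0.35 -0.2 0 0 0; -0.35 -0.2 0 0 0; -0.35 -0.2 0 0 0; -0.35 -0.2 0 0 0"

```text
time_s: 0.93
tcp_pos: [438.0, 401.6, 239.0]
ee_rot: [0.025, 1.0, -0.0, -0.0]
wrist_force: [-0.4, 1.3, 0.6]
gripper_width: -0.2
gripper_force: 0.0
```

>>> step_arm --steps "-0.35 -0.2 0 0 0; -0.35 -0.2 0 0 0; 0 -0.4 0 0 0; 0 -0.4 0 0 0; 0 -0.4 0 0 0"

```text
time_s: 1.35
tcp_pos: [498.9, 238.0, 238.4]
ee_rot: [0.025, 1.0, -0.0, -0.001]
wrist_force: [0.5, -0.5, -0.3]
gripper_width: 0.0
gripper_force: 0.0
```

```bash
cat >> h.py <<'E'
s=.04942*1.00122
d=np.array([.04942,.99878,0]); n=np.array([.99878,-.04942,0]); o=np.array([548.56,0,0])
def tr(p): p=np.asarray(p); return np.array([(p-o)@n,(p-o)@d,p[2]])
def cloud(c):
    R=np.array(c['R']);t=np.array(c['t']);v,u=np.mgrid[0:400,0:640];z=c['z_map'].astype(float)
    P=np.stack([(u-c['cx'])/f(c)*z,(v-c['cy'])/f(c)*z,z],-1); P=(P[z>0]-t)@R
    return np.stack([(P-o)@n,(P-o)@d,P[:,2]],-1)
def trolley(c,zr=(82,93)):
    Q=cloud(c); Q=Q[(Q[:,2]>zr[0])&(Q[:,2]<zr[1])&(abs(Q[:,0])<60)&(abs(Q[:,0])>26)]
    lo=[];hi=[]
    for a in list(range(-60,-26,4))+list(range(26,60,4)):
        q=Q[(Q[:,0]>=a)&(Q[:,0]<a+4),1]
        if len(q)>20: lo.append(q.min());hi.append(q.max())
    return (np.median(lo).round(1),np.median(hi).round(1),len(lo)) if lo else None
def look():
    r=arm.read_state(); print('t',round(r['time_s'],3),'tcp(track)',tr(r['tcp_pos']).round(1),'F',np.round(r['wrist_force'],2))
    out=[]
    for k in('top','scene'):
        c=arm.camera(k); q=trolley(c); print(k,q,None if q is None else round((q[0]+q[1])/2,1))
E
python3 - <<'E'
from h import *
look(); r=arm.read_state(); print(r['ee_rot'])
import pickle
for k in('top','scene'): 
    c=pickle.load(open(k+'0.pkl','rb')); Q=cloud(c)
    print(k,trolley(c)); q=Q[(abs(Q[:,0]-88)<25)&(abs(Q[:,1]-134)<40)&(Q[:,2]>75)&(Q[:,2]<100)]; print(len(q),q.mean(0) if len(q) else '')
E
```

```text
t 1.35 tcp(track) [-61.4 235.3 238.4] F [ 0.5  -0.51 -0.34]
top (np.float64(-304.9), np.float64(-117.1), 18) -211.0
scene (np.float64(-1078.3), np.float64(-113.4), 17) -595.8
[ 0.0269759   0.99963368 -0.00172085 -0.00135619]
top (np.float64(-304.8), np.float64(-117.0), 18)
79 [103.34610547 133.6705671   92.56928417]
scene (np.float64(-1078.5), np.float64(-113.6), 17)
47 [106.60402912 138.28821887  91.42420846]
```

>>> step_arm --steps "-0.06 -0.4 0 0 0; -0.06 -0.4 0 0 0; -0.06 -0.4 0 0 0; -0.06 -0.4 0 0 0; -0.06 -0.4 0 0 0"

```text
time_s: 1.87
tcp_pos: [518.9, 37.7, 239.2]
ee_rot: [0.024, 1.0, 0.0, -0.0]
wrist_force: [0.2, 0.6, -0.1]
gripper_width: -0.0
gripper_force: 0.0
```

>>> step_arm --steps "-0.06 -0.4 0 0 0; -0.06 -0.4 0 0 0; -0.06 -0.4 0 0 0; -0.06 -0.4 0 0 0; -0.06 -0.4 0 0 0"

```text
time_s: 2.28
tcp_pos: [539.2, -163.9, 239.2]
ee_rot: [0.025, 1.0, 0.0, 0.0]
wrist_force: [0.6, 1.0, 0.2]
gripper_width: -0.0
gripper_force: 0.0
```

>>> step_arm --steps "0 -0.4 0 0 0; 0 -0.4 0 0 0; 0 -0.4 0 0 0; 0 -0.4 0 0 0; 0 -0.4 0 0 0"

```text
time_s: 2.7
tcp_pos: [529.3, -363.7, 239.0]
ee_rot: [0.025, 1.0, 0.0, -0.0]
wrist_force: [0.6, -0.2, 0.0]
gripper_width: -0.2
gripper_force: 0.0
```

>>> step_arm --steps "0 -0.18 0.2 0 0; 0 0 0.4 0 0; 0 0 0.4 0 0; 0 0 0.4 0 0; 0 0 0.4 0 0"

```text
time_s: 3.12
tcp_pos: [528.7, -380.0, 57.5]
ee_rot: [0.025, 1.0, -0.0, 0.0]
wrist_force: [-0.3, -0.8, -0.0]
gripper_width: -0.1
gripper_force: 0.0
```

```bash
sed -i 's/(abs(Q\[:,0\])>26)\]/(abs(Q[:,0])>26)\&(Q[:,1]>-450)\&(Q[:,1]<430)]/' h.py
python3 - <<'E'
from h import *
look()
c=arm.camera('scene'); cv2.imwrite('pics/s1.png',c['color'])
E
```

```text
t 3.117 tcp(track) [  -1.1 -380.5   57.5] F [-0.35 -0.79 -0.03]
top (np.float64(-304.9), np.float64(-117.6), 9) -211.2
scene (np.float64(-301.4), np.float64(-114.8), 17) -208.1
```

View pics/s1.png

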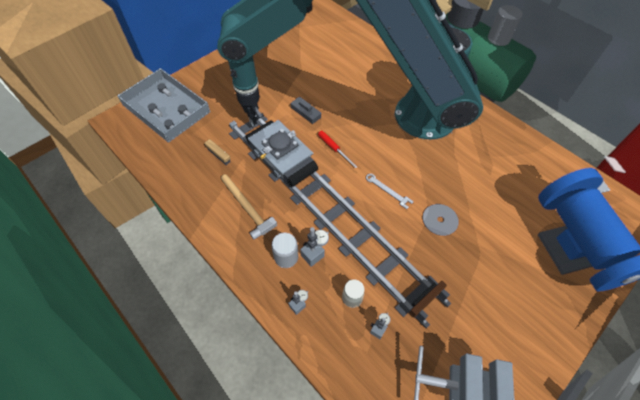

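>>> step_arm --steps "0 0 0.1 0 0; 0 0.035 0 0 0; 0 0.035 0 0 0; 0 0.035 0 0 0; 0 0.035 0 0 0"

```text
time_s: 3.68
tcp_pos: [529.8, -366.5, 51.1]
ee_rot: [0.025, 1.0, -0.001, 0.001]
wrist_force: [1.0, -0.0, 0.3]
gripper_width: -0.2
gripper_force: 0.0
```

>>> step_arm --steps "0 0.035 0 0 0; 0 0.035 0 0 0; 0 0.035 0 0 0; 0 0.035 0 0 0; 0 0.035 0 0 0"

```text
time_s: 4.1
tcp_pos: [529.9, -348.6, 49.5]
ee_rot: [0.025, 1.0, -0.0, 0.0]
wrist_force: [-0.0, -0.5, -0.1]
gripper_width: 0.4
gripper_force: 0.3
```

>>> step_arm --steps "0 0.035 0 0 0; 0 0.035 0 0 0; 0 0.035 0 0 0; 0 0.035 0 0 0; 0 0.035 0 0 0"

```text
time_s: 4.52
tcp_pos: [530.8, -331.1, 49.3]
ee_rot: [0.025, 1.0, -0.0, 0.0]
wrist_force: [0.3, -1.0, -0.4]
gripper_width: 0.3
gripper_force: 0.3
```

```bash
python3 -c "
from h import *
look()"
```

```text
t 4.517 tcp(track) [  -1.4 -331.6   49.3] F [ 0.31 -1.04 -0.43]
top (np.float64(-285.9), np.float64(-98.8), 9) -192.4
scene (np.float64(-279.9), np.float64(-92.6), 17) -186.2
```

>>> step_arm --steps "0 0.035 0 0 0; 0 0.035 0 0 0; 0 0.035 0 0 0; 0 0.035 0 0 0; 0 0.035 0 0 0"

```text
time_s: 5.03
tcp_pos: [531.5, -313.5, 49.3]
ee_rot: [0.025, 1.0, 0.0, -0.0]
wrist_force: [0.2, 0.2, -0.8]
gripper_width: -0.3
gripper_force: 0.0
```

```bash
python3 -c "
from h import *
look()"
```

```text
t 5.033 tcp(track) [  -1.6 -313.9   49.3] F [ 0.18  0.22 -0.76]
top (np.float64(-249.1), np.float64(-61.6), 9) -155.4
scene (np.float64(-243.2), np.float64(-56.8), 16) -150.0
```

>>> step_arm --steps "0 0 -0.4 0 0; 0 0 -0.4 0 0; 0 0.1 -0.35 0 0; 0 0.4 0 0 0; 0 0.4 0 0 0"

```text
time_s: 5.55
tcp_pos: [538.3, -225.8, 167.6]
ee_rot: [0.026, 1.0, -0.002, 0.003]
wrist_force: [0.4, 0.2, -0.3]
gripper_width: 0.4
gripper_force: 0.0
```

>>> step_arm --steps "0 0.4 0 0 0; 0 0.4 0 0 0; 0 0.4 0 0 0; 0 0.4 0 0 0; 0 0.4 0 0 0"

```text
time_s: 5.97
tcp_pos: [545.7, -22.5, 164.6]
ee_rot: [0.025, 1.0, -0.0, 0.0]
wrist_force: [0.4, -0.0, 1.1]
gripper_width: 0.1
gripper_force: 0.0
```

>>> step_arm --steps "0 0.4 0 0 0; 0 0.4 0 0 0; 0 0.4 0 0 0; 0 0.4 0 0 0; 0 0.4 0 0 0"

```text
time_s: 6.38
tcp_pos: [555.6, 177.4, 164.5]
ee_rot: [0.025, 1.0, -0.0, 0.0]
wrist_force: [1.0, -0.9, -0.1]
gripper_width: -0.0
gripper_force: 0.0
```

>>> step_arm --steps "0 0.4 0 0 0; 0 0.4 0 0 0; 0 0 0.4 0 0; 0 0 0.4 0 0; 0 0 0.35 0 0"

```text
time_s: 6.8
tcp_pos: [559.7, 256.7, 48.1]
ee_rot: [0.024, 1.0, 0.0, 0.001]
wrist_force: [0.5, 0.1, -0.3]
gripper_width: -0.2
gripper_force: 0.0
```

```bash
python3 -c "
from h import *
look()"
```

```text
t 6.8 tcp(track) [ -1.5 256.9  48.1] F [ 0.45  0.14 -0.32]
top (np.float64(-148.7), np.float64(37.2), 18) -55.7
scene (np.float64(-144.3), np.float64(41.9), 17) -51.2
```

>>> step_arm --steps "0 0.3 0 0 0; 0 0.3 0 0 0; 0 0 0 0 0; 0 0 0 0 0; 0 0 0 0 0"

```text
time_s: 7.32
tcp_pos: [563.4, 315.3, 51.0]
ee_rot: [0.024, 1.0, 0.0, 0.001]
wrist_force: [-0.2, -0.7, -0.5]
gripper_width: -0.0
gripper_force: 0.0
```

>>> step_arm --steps "0 0 0 0 0; 0 0 0 0 0; 0 0 0 0 0; 0 0 0 0 0; 0 0 0 0 0"

```text
time_s: 7.73
tcp_pos: [562.7, 314.8, 49.4]
ee_rot: [0.025, 1.0, -0.0, -0.0]
wrist_force: [0.2, 0.7, -0.8]
gripper_width: 0.1
gripper_force: 0.0
```

```bash
python3 -c "
from h import *
look()"
```

```text
t 7.733 tcp(track) [ -1.4 315.1  49.4] F [ 0.25  0.72 -0.78]
top (np.float64(-111.1), np.float64(75.5), 18) -17.8
scene (np.float64(-106.1), np.float64(81.2), 17) -12.4
```

>>> step_arm --steps "0 0 0 0 0; 0 0 0 0 0; 0 0 0 0 0; 0 0 0 0 0; 0 0 0 0 0"

```text
time_s: 8.25
tcp_pos: [562.6, 315.3, 49.2]
ee_rot: [0.025, 1.0, -0.0, -0.0]
wrist_force: [0.2, -0.4, 1.2]
gripper_width: -0.1
gripper_force: 0.0
```

>>> step_arm --steps "0 0 0 0 0; 0 0 0 0 0; 0 0 0 0 0; 0 0 0 0 0; 0 0 0 0 0"

```text
time_s: 8.67
tcp_pos: [562.7, 315.3, 49.3]
ee_rot: [0.025, 1.0, -0.0, -0.0]
wrist_force: [0.6, -0.2, 0.3]
gripper_width: -0.2
gripper_force: 0.0
```

```bash
python3 -c "
from h import *
look()"
```

```text
t 8.667 tcp(track) [ -1.5 315.6  49.3] F [ 0.65 -0.19  0.31]
top (np.float64(-79.8), np.float64(106.9), 17) 13.6
scene (np.float64(-75.7), np.float64(111.2), 17) 17.8
```

>>> step_arm --steps "0 0 -0.4 0 0; 0 0 -0.4 0 0; 0 0 -0.4 0 0; 0 -0.4 0 0 0; 0 -0.4 0 0 0"

```text
time_s: 9.18
tcp_pos: [561.4, 237.0, 173.0]
ee_rot: [0.023, 1.0, 0.001, 0.004]
wrist_force: [-0.0, -0.5, -1.4]
gripper_width: 0.1
gripper_force: 0.0
```

>>> step_arm --steps "0 -0.4 0 0 0; 0 -0.4 0 0 0; 0 -0.4 0 0 0; 0 -0.4 0 0 0; 0 -0.4 0 0 0"

```text
time_s: 9.6
tcp_pos: [548.4, 33.9, 169.5]
ee_rot: [0.025, 1.0, -0.0, 0.0]
wrist_force: [0.3, 1.1, -0.3]
gripper_width: 0.0
gripper_force: 0.0
```

>>> step_arm --steps "0 -0.4 0 0 0; 0 -0.4 0 0 0; 0 -0.4 0 0 0; 0 -0.25 0 0 0; 0 0 0 0 0"

```text
time_s: 10.02
tcp_pos: [541.9, -114.2, 169.6]
ee_rot: [0.027, 1.0, -0.001, 0.001]
wrist_force: [0.5, -0.0, -0.4]
gripper_width: 0.2
gripper_force: 0.0
```

>>> step_arm --steps "0 0 0 0 0; 0 0 0 0 0; 0 0 0 0 0; 0 0 0 0 0; 0 0 0 0 0"

```text
time_s: 10.43
tcp_pos: [541.7, -107.9, 169.3]
ee_rot: [0.024, 1.0, 0.0, -0.0]
wrist_force: [0.3, 0.2, -1.2]
gripper_width: 0.1
gripper_force: 0.0
```

```bash
python3 -c "
from h import *
look()"
```

```text
t 10.433 tcp(track) [  -1.5 -108.1  169.3] F [ 0.33  0.19 -1.15]
top (np.float64(-35.9), np.float64(147.7), 17) 55.9
scene (np.float64(-35.6), np.float64(151.8), 17) 58.1
```

>>> step_arm --steps "0 0 0.4 0 0; 0 0 0.4 0 0; 0 0 0.4 0 0; 0 0 0 0 0; 0 0 0 0 0"

```text
time_s: 10.95
tcp_pos: [539.7, -108.2, 47.8]
ee_rot: [0.024, 1.0, 0.001, -0.003]
wrist_force: [0.3, 0.1, 0.0]
gripper_width: 0.1
gripper_force: 0.0
```

>>> step_arm --steps "0 0 0 0 0; 0 0 0 0 0; 0 0 0 0 0; 0 0 0 0 0; 0 0 0 0 0"

```text
time_s: 11.37
tcp_pos: [542.6, -109.5, 50.9]
ee_rot: [0.025, 1.0, -0.0, 0.001]
wrist_force: [-0.7, -0.3, -0.0]
gripper_width: -0.0
gripper_force: 0.0
```

>>> step_arm --steps "0 0 0 0 0; 0 0 0 0 0; 0 0 0 0 0; 0 0 0 0 0; 0 0 0 0 0"

```text
time_s: 11.78
tcp_pos: [541.6, -109.2, 49.2]
ee_rot: [0.025, 1.0, -0.0, -0.0]
wrist_force: [1.0, -0.5, 0.6]
gripper_width: -0.5
gripper_force: 0.0
```

```bash
python3 -c "
from h import *
look()"
```

```text
t 11.783 tcp(track) [  -1.6 -109.4   49.2] F [ 1.04 -0.51  0.57]
top (np.float64(-20.7), np.float64(164.8), 17) 72.1
scene (np.float64(-17.8), np.float64(168.8), 17) 75.5
```

>>> step_arm --steps "0 0 0 0 0; 0 0 0 0 0; 0 0 0 0 0; 0 0 0 0 0; 0 0 0 0 0"

```text
time_s: 12.3
tcp_pos: [541.7, -109.2, 49.3]
ee_rot: [0.025, 1.0, -0.0, -0.0]
wrist_force: [1.1, 1.1, 1.2]
gripper_width: 0.0
gripper_force: 0.0
```

>>> step_arm --steps "0 0 0 0 0; 0 0 0 0 0; 0 0 0 0 0; 0 0 0 0 0; 0 0 0 0 0"

```text
time_s: 12.72
tcp_pos: [541.7, -109.2, 49.3]
ee_rot: [0.025, 1.0, -0.0, -0.0]
wrist_force: [-1.0, 1.0, 0.2]
gripper_width: 0.3
gripper_force: 0.0
```

```bash
python3 -c "
from h import *
look()
cv2.imwrite('pics/t2.png',arm.camera('top')['color'])"
```

```text
t 12.717 tcp(track) [  -1.5 -109.4   49.3] F [-1.    1.04  0.16]
top (np.float64(-14.2), np.float64(172.7), 17) 79.2
scene (np.float64(-11.7), np.float64(176.5), 17) 82.4
```

```bash
python3 -c "
import cv2
a=cv2.imread('pics/t2.png')[160:220,265:345]
cv2.imwrite('pics/c4.png',cv2.resize(a,(800,600),interpolation=cv2.INTER_CUBIC))"
```

```text
(no output)
```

View pics/c4.png

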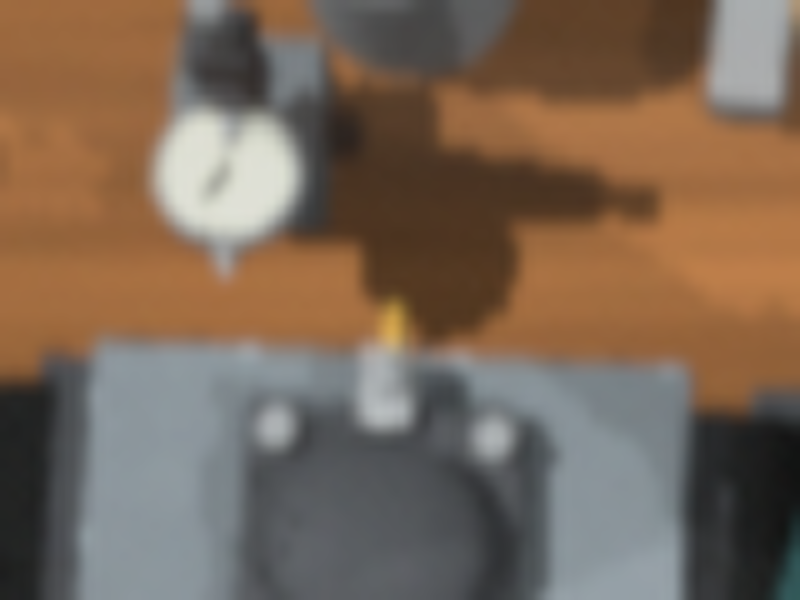

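Needle tip at crop (226,275), pointer tip at (395,302), so about 53 mm are still to go at t=12.8. I'll move closer while the trolley stops, and simulate the tap.

>>> step_arm --steps "0 0.1 0 0 0; 0 0.1 0 0 0; 0 0.1 0 0 0; 0 0 0 0 0; 0 0 0 0 0"

```text
time_s: 13.28
tcp_pos: [543.0, -78.1, 49.3]
ee_rot: [0.024, 1.0, -0.0, -0.0]
wrist_force: [0.4, -0.3, -0.2]
gripper_width: -0.2
gripper_force: 0.0
```

>>> step_arm --steps "0 0 0 0 0; 0 0 0 0 0; 0 0 0 0 0; 0 0 0 0 0; 0 0 0 0 0"

```text
time_s: 13.7
tcp_pos: [543.2, -79.5, 49.3]
ee_rot: [0.025, 1.0, -0.0, 0.0]
wrist_force: [-0.1, -0.2, -0.4]
gripper_width: 0.1
gripper_force: 0.0
```

```bash
cat > sim.py <<'E'
import numpy as np
def sim(m,vf,gap,T,holds=(),v0=0,k=60,end=20,dt=1e-3,samples=()):
    xf=-gap;x=0;v=v0;out=[]
    for i in range(int(end/dt)):
        t=i*dt
        if t<T and not any(a<=t<b for a,b in holds): xf+=vf*dt
        F=k*max(0,xf-x)
        fr=.7*v+(.015 if v>0 else min(F,.015))
        v=max(0,v+(F-fr)/m*dt); x+=v*dt
        for s in samples:
            if abs(t-s)<dt/2: out.append(round(x*1e3,1))
    return x*1e3,out
E
python3 - <<'E'
from h import *
look()
from sim import sim
# launch 1: finger from t=3.35, hold .1 s at 4.52
for m in(4.1,4.7,5.1,5.6,6.2,6.7):
    print(m,sim(m,.042,.020,1.77,holds=[(1.17,1.27)],samples=(1.17,1.68,3.45,4.38,5.32,7.08,8.43,9.37)),[round(sim(m,v,.013,(.013/v)+1.2)[0],1) for v in(.01,.0105,.011,.0115,.012,.0125,.013)])
print('meas 18.7 55.7 155.4 193 225 267 283 290')
E
```

```text
t 13.7 tcp(track) [ -1.5 -79.7  49.3] F [-0.06 -0.2  -0.38]
top (np.float64(-6.9), np.float64(176.0), 17) 84.6
scene (np.float64(-6.6), np.float64(178.8), 17) 86.1
4.1 (295.18276715619606, [23.1, 61.5, 165.2, 204.2, 234.8, 272.8, 288.4, 293.7]) [41.0, 44.1, 47.3, 50.6, 53.9, 57.3, 60.7]
4.7 (324.4223796416755, [21.1, 58.9, 164.5, 206.1, 240.1, 285.5, 307.0, 316.5]) [46.5, 50.0, 53.7, 57.4, 61.2, 65.0, 68.9]
5.1 (343.9661187468042, [20.0, 57.3, 164.0, 207.0, 242.9, 292.4, 317.5, 329.5]) [50.1, 53.9, 57.9, 61.9, 66.0, 70.2, 74.4]
5.6 (369.4442164190427, [18.7, 55.5, 163.5, 208.2, 246.2, 300.5, 329.7, 344.6]) [54.6, 58.8, 63.1, 67.5, 72.0, 76.6, 81.2]
6.2 (401.5019030249193, [17.3, 53.6, 163.2, 209.7, 250.0, 309.5, 343.1, 361.2]) [60.0, 64.7, 69.4, 74.3, 79.2, 84.3, 89.4]
6.7 (429.35201068068415, [16.3, 52.2, 163.0, 210.9, 253.0, 316.4, 353.5, 374.0]) [64.5, 69.5, 74.7, 79.9, 85.2, 90.7, 96.2]
meas 18.7 55.7 155.4 193 225 267 283 290
```

>>> step_arm --steps "0 0.02 0 0 0; 0 0.02 0 0 0; 0 0.02 0 0 0; 0 0.02 0 0 0; 0 0.0092 0 0 0"

```text
time_s: 14.22
tcp_pos: [543.5, -69.9, 49.3]
ee_rot: [0.025, 1.0, -0.0, -0.0]
wrist_force: [-0.5, -0.9, -0.6]
gripper_width: -0.1
gripper_force: 0.0
```

>>> step_arm --steps "0 0.0092 0 0 0; 0 0.0092 0 0 0; 0 0.0092 0 0 0; 0 0.0092 0 0 0; 0 0.0092 0 0 0"

```text
time_s: 14.63
tcp_pos: [543.8, -65.6, 49.3]
ee_rot: [0.025, 1.0, -0.0, -0.0]
wrist_force: [-0.6, 0.1, -0.3]
gripper_width: 0.2
gripper_force: 0.0
```

>>> step_arm --steps "0 0.0092 0 0 0; 0 0.0092 0 0 0; 0 0.0092 0 0 0; 0 0.0092 0 0 0; 0 0.0092 0 0 0"

```text
time_s: 15.05
tcp_pos: [544.0, -61.0, 49.3]
ee_rot: [0.025, 1.0, -0.0, -0.0]
wrist_force: [0.1, -0.1, 0.3]
gripper_width: 0.0
gripper_force: 0.1
```

>>> step_arm --steps "0 0.0092 0 0 0; 0 0.0092 0 0 0; 0 0.0092 0 0 0; 0 0.0092 0 0 0; 0 0.0092 0 0 0"

```text
time_s: 15.47
tcp_pos: [544.2, -56.4, 49.3]
ee_rot: [0.025, 1.0, -0.0, -0.0]
wrist_force: [0.9, 0.2, 0.2]
gripper_width: 0.2
gripper_force: 0.1
```

>>> step_arm --steps "0 0.0092 0 0 0; 0 0.0092 0 0 0; 0 0.0092 0 0 0; 0 0.0092 0 0 0; 0 0.0092 0 0 0"

```text
time_s: 15.88
tcp_pos: [544.5, -51.8, 49.3]
ee_rot: [0.025, 1.0, -0.0, -0.0]
wrist_force: [0.2, 0.5, 0.9]
gripper_width: 0.1
gripper_force: 0.0
```

```bash
python3 -c "
from h import *
look()"
```

```text
t 15.883 tcp(track) [ -1.5 -51.9  49.3] F [0.23 0.53 0.88]
top (np.float64(21.1), np.float64(189.2), 17) 105.2
scene (np.float64(6.7), np.float64(193.8), 17) 100.2
```

>>> step_arm --steps "0 0.0092 0 0 0; 0 0.0092 0 0 0; 0 0.0092 0 0 0; 0 0 0 0 0; 0 0 0 0 0"

```text
time_s: 16.4
tcp_pos: [544.6, -49.1, 49.3]
ee_rot: [0.025, 1.0, -0.0, -0.0]
wrist_force: [0.8, 1.2, 0.1]
gripper_width: 0.1
gripper_force: 0.0
```

```bash
python3 -c "
from h import *
look()"
```

```text
t 16.4 tcp(track) [ -1.5 -49.2  49.3] F [0.84 1.23 0.1 ]
top (np.float64(29.5), np.float64(198.2), 17) 113.8
scene (np.float64(15.9), np.float64(201.9), 17) 108.9
```

>>> step_arm --steps "0 -0.1 0 0 0; 0 -0.1 0 0 0; 0 0 0 0 0; 0 0 0 0 0; 0 0 0 0 0"

```text
time_s: 16.92
tcp_pos: [543.6, -69.5, 49.3]
ee_rot: [0.025, 1.0, 0.0, -0.0]
wrist_force: [0.1, -0.2, -0.0]
gripper_width: 0.3
gripper_force: 0.0
```

>>> step_arm --steps "0 0 0 0 0; 0 0 0 0 0; 0 0 0 0 0; 0 0 0 0 0; 0 0 0 0 0"

```text
time_s: 17.33
tcp_pos: [543.6, -69.0, 49.3]
ee_rot: [0.025, 1.0, -0.0, -0.0]
wrist_force: [0.6, -0.6, 0.3]
gripper_width: -0.0
gripper_force: 0.0
```

```bash
python3 -c "
from h import *
look()"
```

```text
t 17.333 tcp(track) [ -1.5 -69.1  49.3] F [ 0.59 -0.57  0.29]
top (np.float64(24.9), np.float64(211.4), 17) 118.2
scene (np.float64(28.4), np.float64(215.7), 17) 122.0
```

>>> step_arm --steps "0 -0.2 0 0 0; 0 0 0 0 0; 0 0 0 0 0; 0 0 0 0 0; 0 0 0 0 0"

```text
time_s: 17.85
tcp_pos: [542.5, -88.6, 49.3]
ee_rot: [0.025, 1.0, 0.0, -0.0]
wrist_force: [0.2, -0.9, 0.2]
gripper_width: 0.1
gripper_force: 0.0
```

>>> step_arm --steps "0 0 0 0 0; 0 0 0 0 0; 0 0 0 0 0; 0 0 0 0 0; 0 0 0 0 0"

```text
time_s: 18.27
tcp_pos: [542.6, -89.0, 49.3]
ee_rot: [0.025, 1.0, -0.0, -0.0]
wrist_force: [0.2, -0.3, 0.2]
gripper_width: -0.2
gripper_force: 0.0
```

>>> step_arm --steps "0 0 0 0 0; 0 0 0 0 0; 0 0 0 0 0; 0 0 0 0 0; 0 0 0 0 0"

```text
time_s: 18.68
tcp_pos: [542.7, -89.1, 49.3]
ee_rot: [0.025, 1.0, -0.0, -0.0]
wrist_force: [-0.3, -0.5, 0.1]
gripper_width: -0.1
gripper_force: 0.0
```

>>> step_arm --steps "0 0 0 0 0; 0 0 0 0 0; 0 0 0 0 0; 0 0 0 0 0; 0 0 0 0 0"

```text
time_s: 19.1
tcp_pos: [542.7, -89.1, 49.3]
ee_rot: [0.025, 1.0, -0.0, 0.0]
wrist_force: [0.1, -0.1, 0.5]
gripper_width: 0.2
gripper_force: 0.0
```

>>> step_arm --steps "0 0 0 0 0; 0 0 0 0 0; 0 0 0 0 0; 0 0 0 0 0; 0 0 0 0 0"

```text
time_s: 19.52
tcp_pos: [542.6, -89.1, 49.3]
ee_rot: [0.025, 1.0, -0.0, -0.0]
wrist_force: [0.6, -0.1, -0.3]
gripper_width: 0.2
gripper_force: 0.0
```

>>> step_arm --steps "0 0 0 0 0; 0 0 0 0 0; 0 0 0 0 0; 0 0 0 0 0; 0 0 0 0 0"

```text
time_s: 19.93
tcp_pos: [542.7, -89.1, 49.3]
ee_rot: [0.025, 1.0, -0.0, 0.0]
wrist_force: [-0.0, 0.5, -0.6]
gripper_width: 0.0
gripper_force: 0.0
```

```bash
python3 -c "
from h import *
look()
a=arm.camera('top')['color'][160:220,250:330]
cv2.imwrite('pics/c5.png',cv2.resize(a,(800,600),interpolation=cv2.INTER_CUBIC))"
```

```text
t 19.933 tcp(track) [ -1.5 -89.3  49.3] F [-0.    0.52 -0.55]
top (np.float64(39.2), np.float64(226.0), 17) 132.6
scene (np.float64(42.4), np.float64(228.7), 17) 135.5
```

View pics/c5.png

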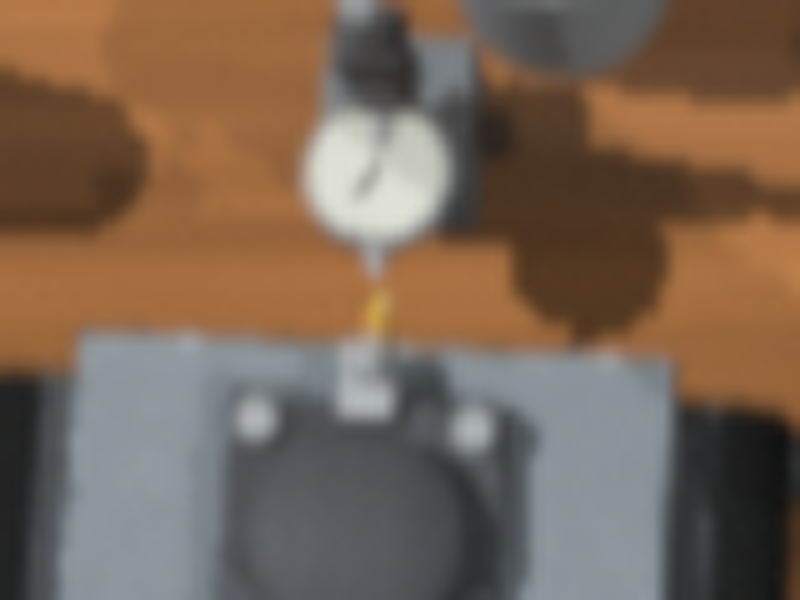

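The pointer tip at (380,295) sits opposite the needle tip at (376,278), about 1 mm off along the track. Now I'll hold still for the 2 s.

>>> step_arm --steps "0 0 0 0 0; 0 0 0 0 0; 0 0 0 0 0; 0 0 0 0 0; 0 0 0 0 0"

```text
time_s: 20.5
tcp_pos: [542.7, -89.1, 49.3]
ee_rot: [0.025, 1.0, -0.0, -0.0]
wrist_force: [0.8, -0.0, -0.1]
gripper_width: -0.1
gripper_force: 0.0
```

>>> step_arm --steps "0 0 0 0 0; 0 0 0 0 0; 0 0 0 0 0; 0 0 0 0 0; 0 0 0 0 0"

```text
time_s: 20.92
tcp_pos: [542.6, -89.1, 49.3]
ee_rot: [0.025, 1.0, -0.0, -0.0]
wrist_force: [0.4, 0.4, -0.4]
gripper_width: 0.1
gripper_force: 0.0
```

>>> step_arm --steps "0 0 0 0 0; 0 0 0 0 0; 0 0 0 0 0; 0 0 0 0 0; 0 0 0 0 0"

```text
time_s: 21.33
tcp_pos: [542.7, -89.1, 49.3]
ee_rot: [0.025, 1.0, -0.0, -0.0]
wrist_force: [0.5, 0.0, -0.6]
gripper_width: -0.2
gripper_force: 0.0
```

>>> step_arm --steps "0 0 0 0 0; 0 0 0 0 0; 0 0 0 0 0; 0 0 0 0 0; 0 0 0 0 0"

```text
time_s: 21.75
tcp_pos: [542.6, -89.1, 49.3]
ee_rot: [0.025, 1.0, -0.0, -0.0]
wrist_force: [0.1, 0.6, 0.3]
gripper_width: 0.0
gripper_force: 0.0
```

>>> step_arm --steps "0 0 0 0 0; 0 0 0 0 0; 0 0 0 0 0; 0 0 0 0 0; 0 0 0 0 0"

```text
time_s: 22.17
tcp_pos: [542.6, -89.1, 49.3]
ee_rot: [0.025, 1.0, -0.0, -0.0]
wrist_force: [-0.4, 0.9, -0.3]
gripper_width: 0.2
gripper_force: 0.0
```

>>> step_arm --steps "0 0 0 0 0; 0 0 0 0 0; 0 0 0 0 0; 0 0 0 0 0; 0 0 0 0 0"

```text
time_s: 22.58
tcp_pos: [542.6, -89.1, 49.3]
ee_rot: [0.025, 1.0, -0.0, -0.0]
wrist_force: [-0.1, -0.7, -0.1]
gripper_width: 0.2
gripper_force: 0.0
```

```bash
python3 -c "
from h import *
look()
print(arm.job_done())"
```

```text
t 22.583 tcp(track) [ -1.5 -89.3  49.3] F [-0.12 -0.69 -0.08]
top (np.float64(39.0), np.float64(225.8), 17) 132.4
scene (np.float64(43.0), np.float64(229.0), 17) 136.0
the job is handed in; nothing more can be done
None
```

The trolley stands still and untouched with its pointer about 1 mm from the largest gauge's needle, handed in at about 22.7 s; two gentle pushes on the rear buffer sufficed, and it rolled to rest by itself without braking at the front buffer.

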